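# Slide a mounting plate out over the stand's edge and hold it

### The job

The transformer on this cabinet mounting plate still has to be screwed on from below: slide the plate along its stand, without lifting it, out over the side where the transformer is, until the red line nearer the transformer lies along that edge of the stand. The transformer and the relay stand loose on the plate, so move gently enough that they stay where they are, and leave the other things on the bench alone. The plate will want to tip by then: finish while still holding it by its grey wiring duct, flat on the stand, and do not let go.

Things in the scene. Friction and masses are not known exactly. Their poses are not given: they have to be found in the camera images.
- stand: Assembly stand bolted to the bench (it cannot move): a flat black top on four aluminium legs, 260 mm along its x, 280 mm along its y, top face 90 mm above the bench, with aluminium trim on its left (+y) and right (-y) edges. Origin at the centre of its foot, on the bench; z up. It may stand turned by up to about 15 degrees.
- edge_left (a point): Middle of the stand's left top edge (stand x = 0, y = +140 mm, z = 90 mm); the edge runs along the stand's x. Axes as the stand's.
- edge_right (a point): Middle of the stand's right top edge (stand x = 0, y = -140 mm, z = 90 mm); axes as the stand's.
- plate: Loose pale mounting plate flat on the stand: 200 mm along its x, 320 along y, 4 thick, 0.42 kg with its fixed parts. Origin: centre of its underside; z up; axes within 6 degrees of the stand's at the start. Two red lines run across it at y = +20 and -20 mm. A fixed terminal strip at x = 35 mm is 45 by 62 mm, up to 48 high. With the line nearer the transformer at the edge it tips unless held.
- line_left (a point): Middle of the red line at plate y = +20 mm (plate x = 0), on the plate's top face, 4 mm above its underside; axes as the plate's.
- line_right (a point): Middle of the red line at plate y = -20 mm (plate x = 0), on the plate's top face, 4 mm above its underside; axes as the plate's.
- duct_top (a point): Centre of the top face of the grey slotted wiring duct fixed on the plate (plate x = -60 mm, y = 0, 46 mm above the plate's underside); axes as the plate's. The duct is rigid, 30 mm wide in x, 300 mm long in y, 42 mm high from the plate's top face; it may be gripped across its width anywhere along its length.
- transformer: Control transformer with dark core, copper-brown winding and orange terminal deck, 64 mm in x, 74 mm in y, 63 mm high, about 0.45 kg (may vary 10 to 15 percent). Stands loose on the plate, at plate x = 35 mm and either y = +112 mm or y = -112 mm: this decides the side. Origin at the centre of its underside, z up.
- relay: Relay in a black socket, pale blue body, 74 mm in x, 38 mm in y, 60 mm high, 0.08 kg. Stands loose at the plate's other end (plate x = 35 mm, y opposite to the transformer). Origin at the centre of its underside, z up.
- bin: Loose open red plastic bin with screws, 150 by 100 mm, 72 mm high, on the bench beside the stand; origin at the centre of its underside. To be left alone.
- screwdriver: Loose screwdriver with red handle, 200 mm long, lying on the bench beside the stand. To be left alone.
- threadlock: Small loose blue bottle with red cap, 32 mm across, 75 mm high, on the bench near the stand; origin at the centre of its underside. To be left alone.
Things that resemble listed ones, but are neither listed nor needed, are in the scene too. There is more than one size of the transformer; the one meant has the size given above. Leave any brown look-alike of the relay alone.

How it is judged:
By the outcome, as a careful person would: the job done as asked, in the order asked, and still so for the second after the job is handed in, while the arm keeps its last pose, push and grip.
It also fails if it takes over 32 s, if anything falls off the work surface, if the arm or the gripper's body presses on something with over 40 N, if the wrist force passes 120 N, or if a joint passes its speed limit or range.

### The arm

A 6-joint arm with a two-finger parallel gripper is mounted at the origin on the work surface. World frame = base frame: x ahead of the robot, y to its left, z up, the work surface at z = 0. Lengths are in m, angles in rad, forces in N, time in s.
With the tool pointing down it reaches from about 0.25 to 0.775 m from the base axis. Payload 4 kg.
Tool frame: the origin (TCP) lies on the centre line of the jaws, within the pads' length; the fingertips stand 17 mm ahead of it and the grasp point (between the pads) lies 2 mm behind it; z points along the fingers, y is the line along which they close (so a half turn about z gives the same grasp; the last joint's range is limited). The gripper opens to 94 mm and grips with 3 to 60 N. Pads are 16 mm wide; open, the fingers measure 119 mm over their backs; the gripper's body (75 mm by 177 mm) begins 78 mm behind the grasp point.
Start: joints at [1.226, 0.087, 1.371, -0, 1.684, -0.103], TCP at [0.132, 0.534, 0.223] pointing down, gripper open.
Joint ranges: [-3.1, 3.1], [-0.76, 2.03], [0.27, 2.55], [-1.08, 4.22], [0.17, 2.65], [-2.57, 2.57]. Speed limits (rad/s): [2.79, 2.79, 3.14, 3.14, 3.14, 3.14].

### API

Orientations are given as [roll, pitch, yaw] about the fixed x, y, z axes, in that order (R = Rz(yaw) Ry(pitch) Rx(roll)).
In Python, from bench import robot gives the robot as it stands.
- The arm moves only by the tool servo_tool, never from a script. Its argument "plan" is a list of rows, each a list of 7 numbers: the shift along the tool's x, y, z normalised to -1 to 1, where 1 is 0.1 m, then the turn, a rotation vector about the tool's x, y, z normalised to -1 to 1, where 1 is pi/2 rad, then the finger opening in mm, from 0 to 94. In form: [[x, y, z, ax, ay, az, gripper], ...]. A call has 1 to 12 rows; each row is the pose to reach, as a shift and turn from the pose commanded when the call began, along the tool's axes at that moment; what a row does not reach only later rows make up. A row lasts 1/12 s, in which the tool goes at most 41.7 mm and 7.16 degrees, less where a joint would pass 70% of its speed; a pose out of reach is approached as far as the arm can. A call with a number of a shift or a turn outside -1 to 1 is refused whole. A call with a gripper value outside its range is refused whole. The fingers move at their own pace and stop on an object; the grip force is fixed at half the most. Time passes only in rows, so rows that repeat a pose let the fingers close. It gives the time, the measured TCP pose, the force, the opening and the grip force at its end, in the units of the state.
- robot.get_obs(): the state, without advancing time (a new reading comes with each control period).
- robot.snapshot(name): name is "scene" or "top" or "wrist"; returns the picture (480x640x3 uint8, red, green, blue); there is no depth.
- robot.camera_params(name): a dict with "camera_matrix" (3x3 intrinsics, pixels), "distortion" ([k1, k2, p1, p2, k3] as OpenCV has them; the pictures are not rectified), "rvec" (rotation vector, rad) and "tvec" (3), from world to camera coordinates, as OpenCV has them; the wrist camera has in their place "tool_from_camera" (4x4, takes a point from camera to tool coordinates, whose origin is the TCP and whose axes are the flange's). Camera axes: x right, y down, z forward; pixel columns grow to the right and rows downward; lengths in m; the calibration is good to about 2 mm. A picture is of the moment at which its call begins: read the wrist's pose just before it. camera_params takes no time and is no camera call.
- robot.close_job(): hands the job in; it is judged then, once.
Trained networks look in the newest picture that a camera, given by its name, has taken for a name from the list of things; names that differ only in an ending like _2 or _b are one class to them, and where a whole thing is asked for, a point or a joint stands for the part that bears it (a point fixed in the world has none). Each returns a list of dicts, best first, with "conf" (0 to 1); they miss things now and then, are a little off and sometimes report something else, mostly with a low value. They report only what shows in the picture. A call takes as long as a camera call. They do not tell look-alikes from the thing itself.
- robot.find_in(thing, camera): "extent" ([centre column, centre row, width, height] in pixels, round what is visible of it).
The state is a dict: "time": time; "joint_positions": joint angles; "qvel": joint speeds; "joint_torque": joint torques, N m; "tool_pos": TCP position; "ee_rot": TCP orientation; "wrist_force": force on the tool from outside, world axes, zero at the start; "wrist_torque": the same for the moment, N m; "width": finger opening in m; "finger_force": force on a finger pad.
Only numpy, scipy, OpenCV 4.12 (cv2) and the standard library are available. Lean on these libraries where they do the work, as an engineer would, in place of code of your own. Each camera call takes 0.05 s, during which the arm holds its last target. There are 200 camera calls.

## Working session

There is one attempt and no reset: what is moved stays moved. The work goes in short steps, Python scripts to look and compute and a tool call to move; the robot and the scene stay as the last step left them, time stands still between calls to the robot, and variables do not carry over. Pictures are saved under pics/ and viewed, at most 10 in all, crops included, and the job is handed in when it is done.

Besides the shell and the picture viewer there is one more tool, called as name(argument=value, ...), one argument or row to a line, values as JSON. servo_tool: Moves the arm, as the interface text tells. Scaled input: -1 to 1 covers 0.1 m each way for a shift and pi/2 rad each way for a turn. Its arguments: {"type":"object","properties":{"plan":{"type":"array","items":{"type":"array","items":{"type":"number"}}}},"required":["plan"]}

```bash
mkdir -p pics; cat > h.py <<'E'
import numpy as np, cv2
from bench import robot
from scipy.spatial.transform import Rotation as Ro
def snap(n,f):
    o=robot.get_obs(); im=robot.snapshot(n); cv2.imwrite('pics/'+f+'.png',im[:,:,::-1]); return o,im
def cam(n,o=None):
    p=robot.camera_params(n); K=np.array(p['camera_matrix']); D=np.array(p['distortion'])
    if n=='wrist':
        T=np.eye(4); T[:3,:3]=Ro.from_euler('xyz',o['ee_rot']).as_matrix(); T[:3,3]=o['tool_pos']
        W=T@np.array(p['tool_from_camera']); return K,D,W[:3,:3],W[:3,3]
    R=cv2.Rodrigues(np.array(p['rvec'],float))[0]; return K,D,R.T,-R.T@np.array(p['tvec']).ravel()
def back(c,px,z):
    K,D,R,t=c; u=cv2.undistortPoints(np.array(px,float).reshape(-1,1,2),K,D).reshape(-1,2)
    d=np.c_[u,np.ones(len(u))]@R.T; return t+d*((z-t[2])/d[:,2:])
def proj(c,P):
    K,D,R,t=c; return cv2.projectPoints(np.array(P,float).reshape(-1,3),cv2.Rodrigues(R.T)[0],-R.T@t,K,D)[0].reshape(-1,2)
E
python3 - <<'E'
from h import *
o,im=snap('top','top0'); 
for t in ['plate','duct_top','transformer','relay','stand','bin','screwdriver','threadlock']:
    print(t,[(np.round(d['extent']).tolist(),round(d['conf'],2)) for d in robot.find_in(t,'top')])
snap('scene','sc0'); print(o)
c=cam('top'); print(c[3],c[2][:,2])
E
```

```text
plate [([328.0, 228.0, 113.0, 92.0], 0.86)]
duct_top [([329.0, 226.0, 117.0, 93.0], 0.72)]
transformer [([367.0, 225.0, 33.0, 27.0], 0.85), ([405.0, 213.0, 21.0, 19.0], 0.55), ([330.0, 227.0, 109.0, 99.0], 0.16)]
relay [([298.0, 206.0, 19.0, 22.0], 0.76), ([250.0, 229.0, 25.0, 18.0], 0.67)]
stand [([329.0, 226.0, 108.0, 98.0], 0.59)]
bin [([491.0, 237.0, 48.0, 52.0], 0.97)]
screwdriver [([166.0, 224.0, 23.0, 58.0], 0.79), ([330.0, 224.0, 104.0, 103.0], 0.39)]
threadlock [([233.0, 286.0, 10.0, 12.0], 0.42)]
{'time': 0.0, 'joint_positions': array([ 1.22592347e+00,  8.79716497e-02,  1.37223895e+00, -3.42779140e-05,
        1.68357585e+00, -1.03102698e-01]), 'qvel': array([ 0.00084819,  0.0007177 ,  0.00055254, -0.00076001, -0.00216818,
       -0.00154599]), 'joint_torque': array([-9.57486409e-04, -3.40181100e+01, -3.02425754e+01,  7.15549034e-02,
        3.29482695e-02, -1.50659866e-04]), 'tool_pos': array([0.13152843, 0.53352478, 0.22130279]), 'ee_rot': array([-3.13940699e+00, -1.91898726e-04,  2.89981846e+00]), 'wrist_force': array([0.3286759 , 0.37694704, 0.07106782]), 'wrist_torque': array([-0.01009969, -0.001885  ,  0.01853972]), 'finger_force': 0.0, 'width': 0.0941052128021563}
[ 0.379547   -0.00307093  1.56080656] [ 0.11146516  0.014207   -0.99366679]
```

View pics/top0.png

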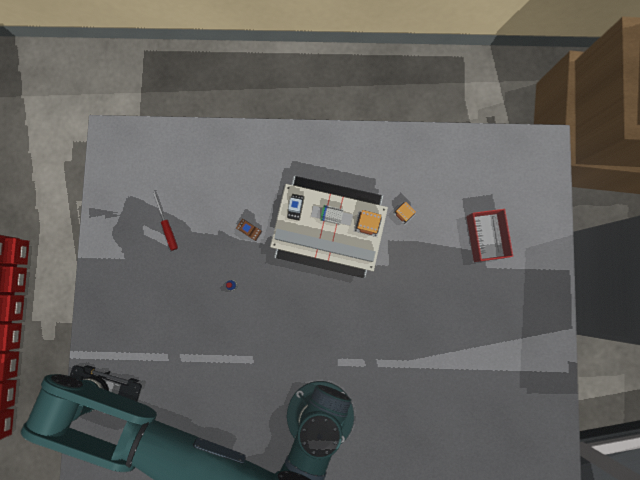

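View pics/sc0.png

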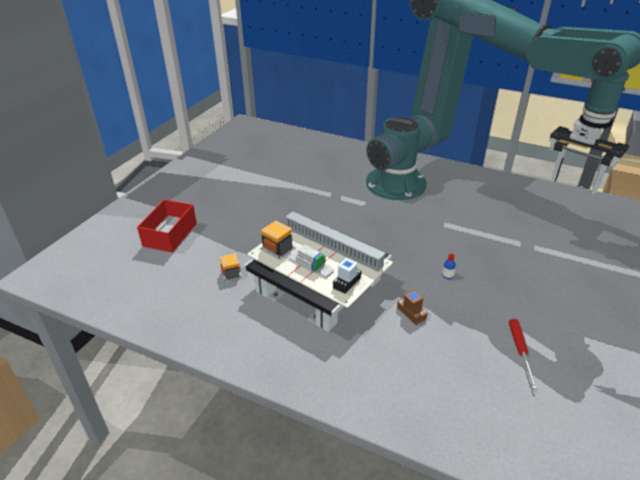

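The transformer on the plate is at top (368,223), on the right (-y) end. The small look-alike stands on the bench at (405,212). The relay is at (297,206), and its brown look-alike is at (249,229). The duct is the grey strip along the near side of the plate, from about (277,232) to (381,255).

```bash
python3 - <<'E'
from h import *
im=cv2.imread('pics/top0.png'); x0,y0=225,160
cv2.imwrite('pics/crop0.png',cv2.resize(im[y0:y0+120,x0:x0+200],None,fx=4,fy=4,interpolation=cv2.INTER_CUBIC))
c=cam('top')
a=back(c,[[277,232],[381,255]],.136);print(a)
print(back(c,[[368,223],[297,206]],.155),back(c,[[405,212]],.03))
E
```

```text
[[ 0.55282037  0.13983807  0.136     ]
 [ 0.49250467 -0.16781645  0.136     ]]
[[ 0.58355694 -0.12665817  0.155     ]
 [ 0.62874779  0.08199609  0.155     ]] [[ 0.63992968 -0.25464965  0.03      ]]
```

View pics/crop0.png

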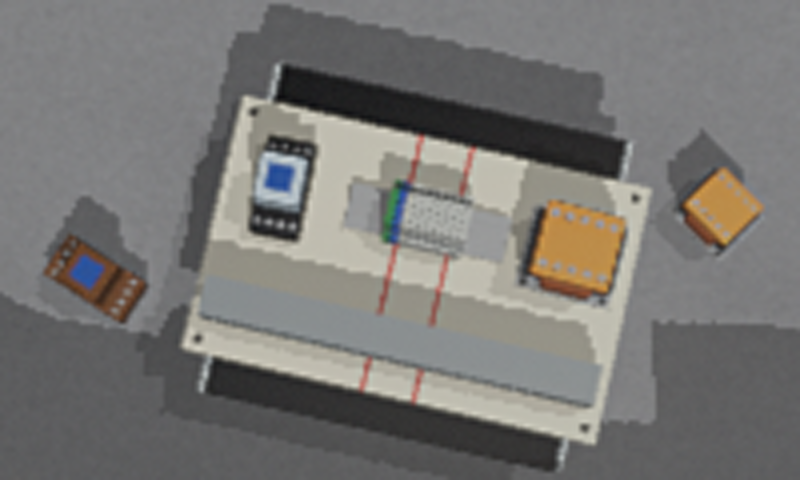

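The crop confirms it: the large orange-deck transformer on the plate is at crop (575,245), the relay at (280,185) and the duct between (205,295) and (600,385). The stand and plate corners are clear enough to fit poses.

```bash
cat >> h.py <<'E'
def fit(local,w):
    l=np.array(local,float); w=np.array(w)[:,:2]; lc,wc=l.mean(0),w.mean(0)
    U,_,V=np.linalg.svd((l-lc).T@(w-wc)); A=V.T@np.diag([1,np.linalg.det(V.T@U.T)])@U.T
    t=wc-A@lc; return np.arctan2(A[1,0],A[0,0]),t,A,np.round((l@A.T+t-w)*1e3,1).tolist()
E
python3 - <<'E'
from h import *
c=cam('top')
def P(l,z): return back(c,np.array(l)/4+[225-.375,160-.375],z)
s=fit([[.13,.14],[.13,-.14],[-.13,-.14],[-.13,.14]],P([[280,66],[632,142],[562,470],[202,392]],.09))
p=fit([[.1,.16],[.1,-.16],[-.1,-.16],[-.1,.16]],P([[242,96],[650,188],[598,443],[182,350]],.094))
for q in(s,p): print(np.degrees(q[0]),q[1],q[3])
S=s[2];print('plate in stand',S.T@(p[1]-s[1]))
print('duct',p[1]+p[2]@[-.06,0],'grasp y.06',p[1]+p[2]@[-.06,.06])
E
```

```text
-11.07105636689978 [ 0.58055896 -0.01464206] [[1.4, 1.6], [0.8, -1.1], [-2.0, -0.9], [-0.1, 0.4]]
-11.231117015563887 [ 0.57822681 -0.01361948] [[-0.9, -0.6], [0.8, -0.5], [0.0, 1.5], [0.1, -0.5]]
plate in stand [-0.00248511  0.00055572]
duct [ 0.51937584 -0.00193345] grasp y.06 [0.53106187 0.05691752]
```

servo_tool(
  plan=[
    [-0.2,-0.15,0,0,0,0.07,70],
    [-0.5,-0.36,0,0,0,0.15,70],
    [-0.8,-0.58,0,0,0,0.23,70],
    [-1,-0.73,0,0,0,0.3,70],
    [-1,-0.73,0,0,0,0.37,70],
    [-1,-0.73,0,0,0,0.44,70],
  ],
)

```text
time: 1.0
tool_pos: [0.2124, 0.4382, 0.2229]
ee_rot: [3.141, -0.0, 2.2]
wrist_force: [0.3, -0.2, 0.5]
width: 0.0701
finger_force: 0.0
```

servo_tool(
  plan=[
    [-0.3,0.02,0,0,0,0.07,70],
    [-0.6,0.04,0,0,0,0.15,70],
    [-0.9,0.06,0,0,0,0.23,70],
    [-1,0.06,0,0,0,0.31,70],
    [-1,0.06,0,0,0,0.39,70],
    [-1,0.06,0,0,0,0.46,70],
    [-1,0.06,0,0,0,0.53,70],
  ],
)

```text
time: 1.58
tool_pos: [0.276, 0.3621, 0.2227]
ee_rot: [3.141, -0.001, 1.369]
wrist_force: [0.1, 0.3, 0.3]
width: 0.0703
finger_force: 0.0
```

servo_tool(
  plan=[
    [-0.25,0.3,0,0,0,0,70],
    [-0.5,0.6,0,0,0,0,70],
    [-0.75,0.9,0,0,0,0,70],
    [-0.83,1,0,0,0,0,70],
  ],
)

```text
time: 1.92
tool_pos: [0.3599, 0.2585, 0.2226]
ee_rot: [3.139, 0.001, 1.372]
wrist_force: [-0.3, 0.9, -0.3]
width: 0.0702
finger_force: 0.0
```

servo_tool(
  plan=[
    [-0.25,0.3,0,0,0,0,70],
    [-0.5,0.6,0,0,0,0,70],
    [-0.75,0.9,0,0,0,0,70],
    [-0.83,1,0,0,0,0,70],
  ],
)

```text
time: 2.25
tool_pos: [0.4421, 0.1573, 0.2224]
ee_rot: [3.14, 0.002, 1.371]
wrist_force: [0.6, 0.5, -1.2]
width: 0.07
finger_force: 0.0
```

servo_tool(
  plan=[
    [-0.25,0.3,0,0,0,0,70],
    [-0.5,0.6,0,0,0,0,70],
    [-0.7,0.8,0,0,0,0,70],
    [-0.8,1,0,0,0,0,70],
    [-0.83,1,0,0,0,0,70],
    [-0.83,1,0,0,0,0,70],
  ],
)

```text
time: 2.75
tool_pos: [0.5218, 0.0597, 0.222]
ee_rot: [-3.14, -0.0, 1.375]
wrist_force: [-0.8, -0.6, 0.2]
width: 0.0702
finger_force: 0.0
```

```bash
python3 - <<'E'
from h import *
o,im=snap('wrist','w1'); print(o['tool_pos'],o['ee_rot'],o['time']); print(cam('wrist',o)[3])
E
```

```text
[0.52175754 0.05971924 0.22203428] [-3.13996003e+00 -2.91463470e-04  1.37452810e+00] 2.75
[0.53595639 0.13711593 0.38528777]
```

View pics/w1.png

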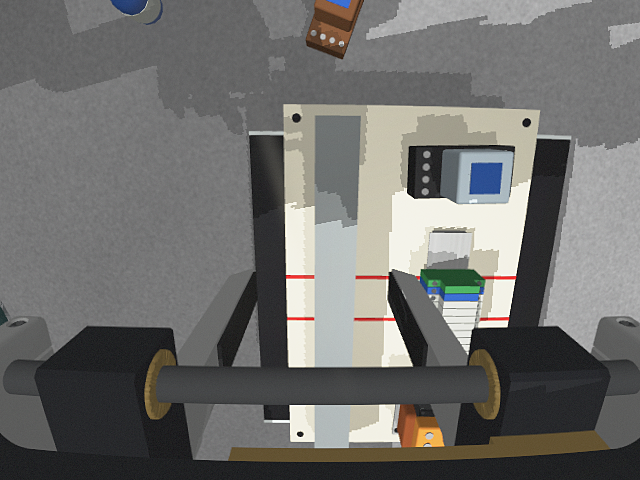

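The wrist view shows the duct at columns 316-360, the red lines at rows 277 and 319, the plate corners at (284,104), (540,110) and (290,441), and the stand corners at (249,132), (572,137) and (263,421).

```bash
python3 - <<'E'
from h import *
o=robot.get_obs(); c=cam('wrist',o)
s=fit([[.13,.14],[-.13,.14],[-.13,-.14]],back(c,[[572,137],[249,132],[263,421]],.09))
p=fit([[.1,.16],[-.1,.16],[-.1,-.16],[-.1,.02],[-.1,-.02]],back(c,[[540,109],[284,104],[290,441],[286,277],[287,319]],.094))
for q in(s,p): print(np.degrees(q[0]),q[1],q[3])
print('plate in stand',s[2].T@(p[1]-s[1]))
d=back(c,[[316,116],[360,116],[315,300],[353.5,300]],.136); print('duct edges in plate',(d[:,:2]-p[1])@p[2])
g=p[1]+p[2]@[-.06,.06]; R=Ro.from_euler('xyz',o['ee_rot']).as_matrix()
print('grasp',g,'tool shift',R.T@(np.r_[g,.119]-o['tool_pos']),'yaw',np.degrees(p[0])+90-np.degrees(o['ee_rot'][2]))
e=back(c,[[263,421],[290,441]],.09)
E
```

```text
-11.652437218872581 [ 0.57901755 -0.01163194] [[-1.0, -0.1], [0.9, 0.6], [0.1, -0.6]]
-11.633062958022338 [ 0.57619353 -0.01159209] [[-0.8, -1.1], [-0.6, -0.5], [0.5, 0.3], [0.5, 0.5], [0.5, 0.8]]
plate in stand [-0.00277387 -0.00053135]
duct edges in plate [[-0.07436119  0.14994211]
 [-0.04543475  0.15023425]
 [-0.07460245  0.01816645]
 [-0.04571129  0.01838263]]
grasp [0.52952457 0.05927404] tool shift [0.00025746 0.00842527 0.1032789 ] yaw -0.46544168058781565
```

servo_tool(
  plan=[
    [0,0.08,0.1,0,0,0.005,70],
    [0,0.08,0.35,0,0,0.005,70],
    [0,0.08,0.6,0,0,0.005,70],
    [0,0.08,0.8,0,0,0.005,70],
    [0,0.08,0.95,0,0,0.005,70],
    [0,0.08,1,0,0,0.005,60],
    [0,0.08,1,0,0,0.005,50],
    [0,0.08,1,0,0,0.005,40],
    [0,0.08,1,0,0,0.005,36],
  ],
)

```text
time: 3.55
tool_pos: [0.5305, 0.059, 0.124]
ee_rot: [3.139, -0.001, 1.369]
wrist_force: [-0.2, -0.2, 0.3]
width: 0.0468
finger_force: 0.0
```

servo_tool(
  plan=[
    [0,0,0,0,0,0,34],
    [0,0,0,0,0,0,32],
    [0,0,0,0,0,0,30],
    [0,0,0,0,0,0,28],
    [0,0,0,0,0,0,24],
    [0,0,0,0,0,0,10],
    [0,0,0,0,0,0,0],
    [0,0,0,0,0,0,0],
    [0,0,0,0,0,0,0],
    [0,0,0,0,0,0,0],
  ],
)

```text
time: 4.38
tool_pos: [0.5308, 0.0584, 0.1235]
ee_rot: [3.138, -0.001, 1.368]
wrist_force: [5.5, -0.3, 4.8]
width: 0.0301
finger_force: 30.0
```

servo_tool(
  plan=[
    [-0.005,0,0,0,0,0,0],
    [-0.015,0,0,0,0,0,0],
    [-0.03,0,0,0,0,0,0],
    [-0.05,0,0,0,0,0,0],
    [-0.08,0,0,0,0,0,0],
    [-0.11,0,0,0,0,0,0],
    [-0.14,0,0,0,0,0,0],
    [-0.17,0,0,0,0,0,0],
    [-0.2,0,0,0,0,0,0],
    [-0.22,0,0,0,0,0,0],
    [-0.235,0,0,0,0,0,0],
    [-0.24,0,0,0,0,0,0],
  ],
)

```text
time: 5.38
tool_pos: [0.5251, 0.0387, 0.1235]
ee_rot: [3.141, -0.007, 1.372]
wrist_force: [2.1, 9.0, 6.1]
width: 0.0298
finger_force: 30.1
```

```bash
python3 - <<'E'
from h import *
o,im=snap('wrist','w2'); print(o['tool_pos'],o['ee_rot'],o['wrist_force'],o['wrist_torque'])
E
```

```text
[0.52506823 0.03873203 0.12348223] [ 3.14143749 -0.00727533  1.37172244] [2.09198618 8.99650781 6.07678492] [ 1.24384669 -0.49465519  0.57206777]
```

View pics/w2.png

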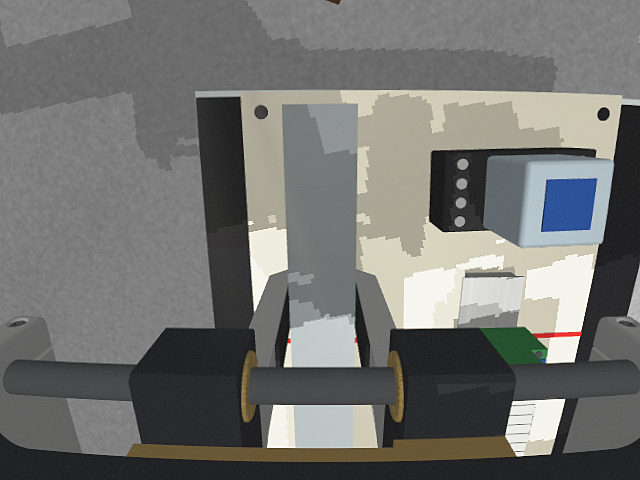

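The plate follows the tool (it moved 20 mm): its +y corners are near (241,94) and (622,97), and the relay is undisturbed at about (520,200). I'll carry on sliding gently.

servo_tool(
  plan=[
    [-0.01,0,0,0,0,0,0],
    [-0.03,0,0,0,0,0,0],
    [-0.06,0,0,0,0,0,0],
    [-0.1,0,0,0,0,0,0],
    [-0.14,0,0,0,0,0,0],
    [-0.18,0,0,0,0,0,0],
    [-0.22,0,0,0,0,0,0],
    [-0.26,0,0,0,0,0,0],
    [-0.3,0,0,0,0,0,0],
    [-0.33,0,0,0,0,0,0],
    [-0.35,0,0,0,0,0,0],
    [-0.36,0,0,0,0,0,0],
  ],
)

```text
time: 6.43
tool_pos: [0.5179, 0.0036, 0.1235]
ee_rot: [3.142, -0.008, 1.372]
wrist_force: [2.7, 9.8, 6.3]
width: 0.0301
finger_force: 30.1
```

servo_tool(
  plan=[
    [-0.01,0,0,0,0,0,0],
    [-0.03,0,0,0,0,0,0],
    [-0.06,0,0,0,0,0,0],
    [-0.1,0,0,0,0,0,0],
    [-0.14,0,0,0,0,0,0],
    [-0.18,0,0,0,0,0,0],
    [-0.22,0,0,0,0,0,0],
    [-0.26,0,0,0,0,0,0],
    [-0.3,0,0,0,0,0,0],
    [-0.33,0,0,0,0,0,0],
    [-0.35,0,0,0,0,0,0],
    [-0.36,0,0,0,0,0,0],
  ],
)

```text
time: 7.43
tool_pos: [0.5107, -0.0315, 0.1235]
ee_rot: [-3.142, -0.008, 1.372]
wrist_force: [2.1, 9.9, 7.6]
width: 0.0297
finger_force: 30.1
```

```bash
python3 - <<'E'
from h import *
o,im=snap('wrist','w3'); print(o['tool_pos'],o['ee_rot'],o['wrist_force'],o['wrist_torque'])
_,t=snap('top','top3'); cv2.imwrite('pics/crop3.png',cv2.resize(cv2.imread('pics/top3.png')[160:280,240:440],None,fx=4,fy=4,interpolation=cv2.INTER_CUBIC))
E
```

```text
[ 0.51068839 -0.03151431  0.12347878] [-3.14155486 -0.00795083  1.371941  ] [2.12171776 9.93657202 7.6071263 ] [ 1.34546271 -0.47711708  0.53586277]
```

View pics/w3.png

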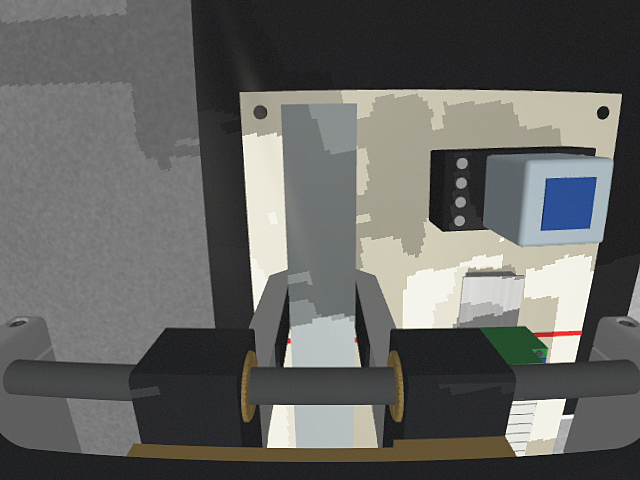

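View pics/crop3.png

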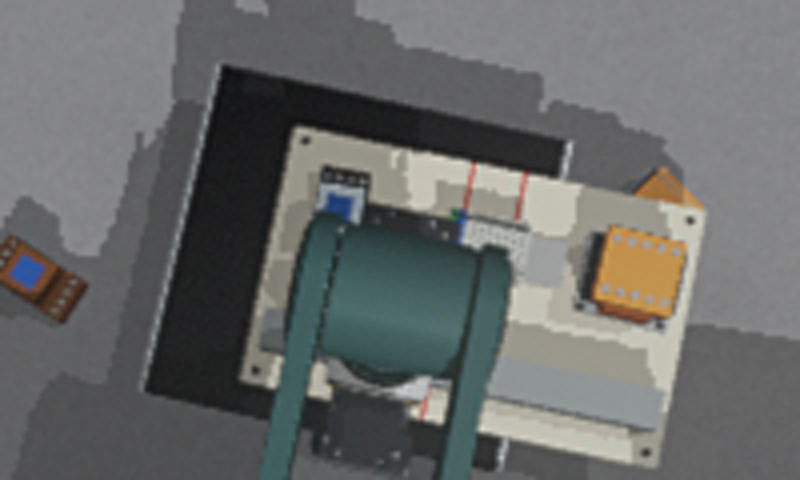

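Both views agree: nothing has shifted on the plate, since the relay and corners sit at the same wrist pixels as before. The plate extends right over the look-alike, and the right red line (crop 522,190) is about 28 mm short of the trim (571,142).

```bash
python3 - <<'E'
from h import *
c=cam('top')
def P(l,z): return back(c,np.array(l)/4+[240-.375,160-.375],z)
s=fit([[.13,.14],[.13,-.14],[-.13,-.14],[-.13,.14]],P([[220,66],[571,142],[502,468],[145,390]],.09))
p=fit([[.1,.16],[.1,-.16],[-.1,-.16],[-.1,.16]],P([[295,126],[706,208],[658,466],[241,382]],.094))
for q in(s,p): print(np.degrees(q[0]),q[1],q[3])
l=(p[1]+p[2]@[0,-.02]-s[1])@s[2]; print('top: line in stand',l)
l=P([[474,163],[524,172]],.094)[:,:2]; print('lines at far end', (l-s[1])@s[2])
o=robot.get_obs(); c=cam('wrist',o)
w=fit([[.1,.16],[-.1,.16],[-.06,.15]],back(c,[[622,94.5],[240,93.5]],.094).tolist()+[back(c,[[319.5,104]],.136)[0].tolist()])
print('wrist plate',np.degrees(w[0]),w[1],w[3])
th=np.radians(-11.65);A=np.array([[np.cos(th),-np.sin(th)],[np.sin(th),np.cos(th)]])
print('wrist line in stand',(w[1]+w[2]@[0,-.02]-[.5790,-.0116])@A)
E
```

```text
-10.988597932362932 [ 0.58132406 -0.01500007] [[2.0, 1.5], [1.8, -2.1], [-2.6, -1.5], [-1.2, 2.1]]
-10.048652682093758 [ 0.56032511 -0.1028935 ] [[-0.3, 0.3], [-0.2, 0.1], [-0.1, -0.2], [0.6, -0.2]]
top: line in stand [-0.00353216 -0.1102819 ]
lines at far end [[ 0.09510728 -0.06894663]
 [ 0.09645982 -0.10768475]]
wrist plate -10.469039114526552 [ 0.55812627 -0.10138161] [[-0.6, 0.2], [0.5, 0.1], [0.2, -0.3]]
wrist line in stand [-0.00190167 -0.11214289]
```

The plate has yawed about +1.1°, so I'll correct that while continuing.

servo_tool(
  plan=[
    [-0.01,0,0,0,0,0.002,0],
    [-0.025,0,0,0,0,0.004,0],
    [-0.045,0,0,0,0,0.006,0],
    [-0.07,0,0,0,0,0.008,0],
    [-0.1,0,0,0,0,0.01,0],
    [-0.13,0,0,0,0,0.012,0],
    [-0.16,0,0,0,0,0.014,0],
    [-0.185,0,0,0,0,0.016,0],
    [-0.205,0,0,0,0,0.018,0],
    [-0.22,0,0,0,0,0.018,0],
    [-0.23,0,0,0,0,0.018,0],
    [-0.23,0,0,0,0,0.018,0],
  ],
)

```text
time: 8.53
tool_pos: [0.5065, -0.0538, 0.1238]
ee_rot: [3.141, -0.009, 1.344]
wrist_force: [2.3, 9.4, 8.9]
width: 0.0296
finger_force: 30.1
```

```bash
python3 - <<'E'
from h import *
o,im=snap('wrist','w4'); print(o['tool_pos'],o['ee_rot'],o['wrist_force'],o['wrist_torque'])
snap('top','top4'); a=cv2.resize(cv2.imread('pics/top4.png')[170:280,300:433],None,fx=6,fy=5.4545454545,interpolation=cv2.INTER_CUBIC)
a=cv2.resize(cv2.imread('pics/top4.png')[180:280,300:433],None,fx=6,fy=6,interpolation=cv2.INTER_CUBIC)
cv2.imwrite('pics/crop4.png',a)
E
```

```text
[ 0.50648885 -0.05377944  0.12378978] [ 3.14101114 -0.00859577  1.34379925] [2.26078999 9.37728077 8.85214908] [ 1.5350777  -0.43923843  0.54355918]
```

View pics/crop4.png

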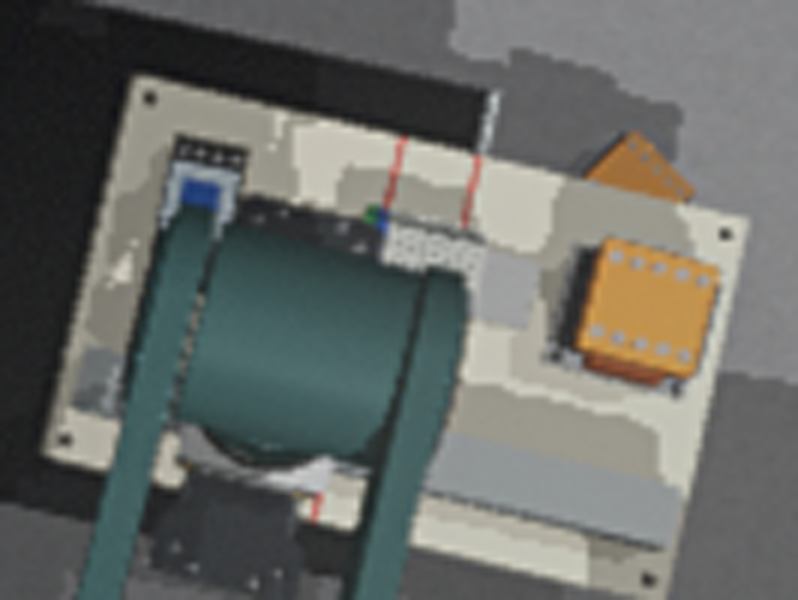

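View pics/w4.png

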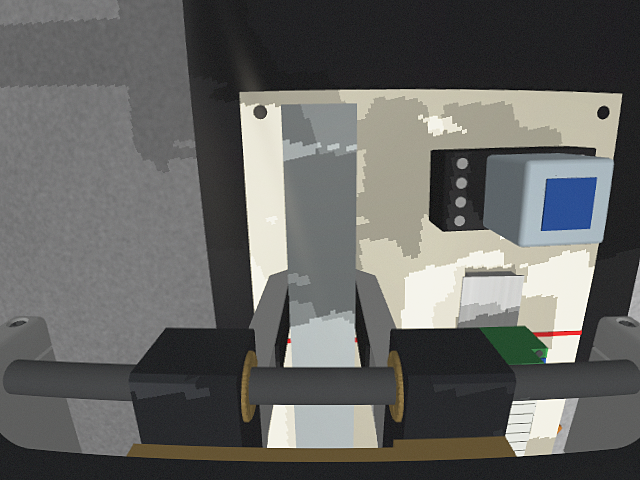

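The right red line's far end (480,157) is now within a few millimetres of the trim (484,153). The plate, relay and transformer are unmoved relative to each other.

```bash
python3 - <<'E'
from h import *
c=cam('top')
def P(l,z,x=300,y=180,f=6): k=(1-1/f)/2; return back(c,np.array(l)/f+[x-k,y-k],z)
s=fit([[.13,.14],[.13,-.14],[-.13,-.14],[-.13,.14]],np.r_[P([[220,66],[571,142],[502,468],[145,390]],.09,240,160,4)])
p=fit([[.1,.16],[.1,-.16],[-.1,.16]],P([[135,75],[750,217],[43,458]],.094))
print('top',np.degrees(s[0]),np.degrees(p[0]),p[3],(p[1]+p[2]@[0,-.02]-s[1])@s[2])
l=P([[481,157],[465,225]],.094)[:,:2]; print('line pts',(l-s[1])@s[2])
tr=P([[487,92],[497,92],[479,153],[489,153]],.09)[:,:2]; print('trim',(tr-s[1])@s[2])
o=robot.get_obs(); c=cam('wrist',o)
w=fit([[.1,.16],[-.1,.16],[-.06,.15]],back(c,[[622,94.5],[240,93.5]],.094).tolist()+[back(c,[[319.5,104]],.136)[0].tolist()])
th=np.radians(-11.65);A=np.array([[np.cos(th),-np.sin(th)],[np.sin(th),np.cos(th)]])
print('wrist',np.degrees(w[0]),[(w[1]+w[2]@[x,-.02]-[.5790,-.0116])@A for x in(-.1,0,.1)])
E
```

```text
top -10.988597932362932 -11.753103497574402 [[-0.7, 0.0], [-0.1, 0.5], [0.8, -0.6]] [-0.00639567 -0.13442264]
line pts [[ 0.09294959 -0.13685449]
 [ 0.05693594 -0.13602105]]
trim [[ 0.12742626 -0.13331947]
 [ 0.12852079 -0.13831038]
 [ 0.09555796 -0.13573957]
 [ 0.09665109 -0.14071868]]
wrist -12.077156583578828 [array([-0.10365219, -0.13561259]), array([-0.00365497, -0.13635811]), array([ 0.09634225, -0.13710364])]
```

servo_tool(
  plan=[
    [-0.005,0,0,0,0,0,0],
    [-0.012,0,0,0,0,-0.001,0],
    [-0.02,0,0,0,0,-0.002,0],
    [-0.03,0,0,0,0,-0.003,0],
    [-0.038,0,0,0,0,-0.004,0],
    [-0.044,0,0,0,0,-0.005,0],
    [-0.044,0,0,0,0,-0.005,0],
    [-0.044,0,0,0,0,-0.005,0],
    [-0.044,0,0,0,0,-0.005,0],
  ],
)

```text
time: 9.38
tool_pos: [0.5053, -0.0575, 0.1239]
ee_rot: [3.142, -0.009, 1.352]
wrist_force: [2.0, 10.4, 9.2]
width: 0.0297
finger_force: 30.1
```

```bash
python3 - <<'E'
from h import *
o,im=snap('wrist','w5'); print(o['time'],o['tool_pos'],o['ee_rot'],o['wrist_force'],o['wrist_torque'])
print(np.abs(im[90:260,230:630].astype(int)-cv2.imread('pics/w4.png')[90:260,230:630,::-1]).mean())
snap('top','top5'); a=cv2.resize(cv2.imread('pics/top5.png')[185:245,355:435],None,fx=10,fy=10,interpolation=cv2.INTER_CUBIC)
cv2.imwrite('pics/crop5.png',a)
c=cam('wrist',o)
w=fit([[.1,.16],[-.1,.16],[-.06,.15]],back(c,[[622,94.5],[240,93.5]],.094).tolist()+[back(c,[[319.5,104]],.136)[0].tolist()])
th=np.radians(-11.65);A=np.array([[np.cos(th),-np.sin(th)],[np.sin(th),np.cos(th)]])
print('wrist',np.degrees(w[0]),[(w[1]+w[2]@[x,-.02]-[.5790,-.0116])@A for x in(-.1,0,.1)])
E
```

```text
9.3833 [ 0.50531223 -0.05751585  0.12387208] [ 3.14154168 -0.00945016  1.35159788] [ 2.02981617 10.39118724  9.16434789] [ 1.7358779  -0.38693562  0.49053478]
5.369058823529412
wrist -11.62721205389499 [array([-0.10342886, -0.1397611 ]), array([-0.00342886, -0.13972133]), array([ 0.09657113, -0.13968156])]
```

View pics/crop5.png

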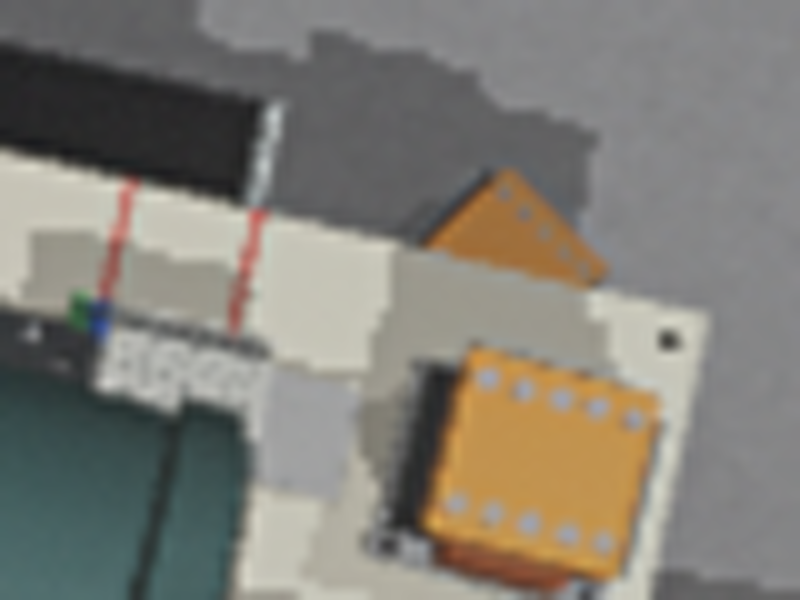

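The line's far end (260,213) is about 1–2 mm inside the trim's outer edge (267,205). The tool pitch and height crept slightly (z +0.4 mm), so I'll press down a touch, counter the tilt and nudge about 1 mm.

servo_tool(
  plan=[
    [0,0,0.003,0,-0.002,0,0],
    [0,0,0.006,0,-0.004,0,0],
    [-0.003,0,0.01,0,-0.006,0,0],
    [-0.006,0,0.01,0,-0.007,0,0],
    [-0.01,0,0.01,0,-0.007,0,0],
    [-0.012,0,0.01,0,-0.007,0,0],
    [-0.012,0,0.01,0,-0.007,0,0],
    [-0.012,0,0.01,0,-0.007,0,0],
    [-0.012,0,0.01,0,-0.007,0,0],
  ],
)

```text
time: 10.23
tool_pos: [0.5052, -0.0579, 0.1235]
ee_rot: [3.141, -0.0, 1.352]
wrist_force: [1.3, 12.2, 11.8]
width: 0.0297
finger_force: 30.1
```

```bash
python3 - <<'E'
from h import *
o,im=snap('wrist','w6'); print(o['time'],o['tool_pos'],o['ee_rot'],o['wrist_force'],o['wrist_torque'])
c=cam('wrist',o)
pts=np.array([[622,94.5],[240,93.5],[319.5,104]],np.float32)
a,b=[cv2.cvtColor(cv2.imread(f'pics/{n}.png'),cv2.COLOR_BGR2GRAY) for n in('w5','w6')]
q,st,_=cv2.calcOpticalFlowPyrLK(a,b,pts.reshape(-1,1,2),None); print(q.reshape(-1,2)-pts)
r=np.array([[552,205],[460,183],[434,180],[603,112],[261,112]],np.float32)
print(cv2.calcOpticalFlowPyrLK(a,b,r.reshape(-1,1,2),None)[0].reshape(-1,2)-r)
w=fit([[.1,.16],[-.1,.16],[-.06,.15]],back(c,pts[:2],.094).tolist()+[back(c,pts[2:],.136)[0].tolist()])
th=np.radians(-11.65);A=np.array([[np.cos(th),-np.sin(th)],[np.sin(th),np.cos(th)]])
print('wrist',np.degrees(w[0]),[(w[1]+w[2]@[x,-.02]-[.5790,-.0116])@A for x in(-.1,0,.1)])
snap('top','top6'); a,b=[cv2.imread(f'pics/top{n}.png',0) for n in(5,6)]
t=np.array([[381,207],[422,219],[403,223],[421,240]],np.float32); print(cv2.calcOpticalFlowPyrLK(a,b,t.reshape(-1,1,2),None)[0].reshape(-1,2)-t)
E
```

```text
10.2333 [ 0.50523822 -0.05786725  0.12345945] [ 3.14128388e+00 -2.85540310e-04  1.35189665e+00] [ 1.29473297 12.20976046 11.82562602] [ 2.30630475 -0.24071656  0.47227718]
[[ 0.46002197 -0.3493805 ]
 [-0.457016   -0.85904694]
 [ 5.726715   -1.7281418 ]]
[[-0.00500488  2.5442963 ]
 [ 0.10272217 -0.08506775]
 [ 0.25750732 -4.6788483 ]
 [ 0.38604736 -0.3562317 ]
 [-0.23519897 -0.3328781 ]]
wrist -11.647351071676011 [array([-0.10378391, -0.1403659 ]), array([-0.00378391, -0.14036128]), array([ 0.09621609, -0.14035666])]
[[ 0.06152344 -0.00663757]
 [ 0.24746704 -0.12928772]
 [ 0.09732056 -0.0847168 ]
 [ 0.20751953  0.03208923]]
```

```bash
python3 - <<'E'
from h import *
print(robot.close_job())
E
```

```text
the job is handed in; nothing more can be done
None
```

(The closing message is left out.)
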